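# Release a tester's battery drawer with a key through its latch slot

### The job

Open the battery drawer of the bench tester: take the release key out of its wooden stand, push its rod down through the narrow slot in the tester's top and feel along the slot for the hidden springy latch tab, then press the tab until the drawer springs open. Under the slot lies a delicate board that feels much stiffer than the tab, so never press the key on the tester with more than 20 N. Then put the key back upright in its stand, fully home, and leave the drawer open and the other things where they are.

Things in the scene. Friction and masses are not known exactly. Their poses are not given: they have to be found in the camera images.
- key_grip (a point): release key, hanging upright in its stand: round grooved aluminium handle (16 mm diameter, 53 mm tall), below it a flat steel collar (24 mm diameter, 5 mm thick, lies on the stand's top), below that a steel rod (6 mm diameter, 62 mm long); 120 mm in all, about 60 g. This point: on the axis, middle of the handle, 93.5 mm above the rod's tip; z points from tip to handle
- key_tip (a point): lower end of the release key's rod, on its axis (the last 1.5 mm taper to 4 mm diameter)
- stand_hole (a point): mouth of the upright hole (10 mm diameter, goes right through, mouth chamfered 2 mm) at the centre of the stand's top; the stand is a wooden block, 60x60 mm and 70 mm tall on an 80x80 mm foot, fixed to the bench. With the key home, the key tip is 62 mm below this point
- slot (a point): centre of the slot's mouth, at the middle of the tester's level top. The slot is 10 mm wide along this frame's x and 50 mm long along its y, in a 5 mm thick top plate, chamfered 2 mm at the top. The drawer is on the -x side, x and y are level, z is up
- drawer (a joint): battery drawer in the lower front of the tester: 0 shut and latched, up to 0.028 m sprung open toward -x of the tester; once the tab is pressed far enough it springs open by itself within half a second. It has no handle
- drawer_front (a point): centre of the outer face of the battery drawer's front panel, 132x38 mm
- tester: the bench tester: grey metal box 150 mm deep (x), 140 mm wide (y), 90 mm tall, fixed to the bench, with a dark display, a knob and below them the drawer at its front (-x); origin at the centre of its underside
- release_key: the release key (see key_grip), origin at the rod's tip
- thread_spool: bystander: wooden thread spool, 28 mm diameter, 30 mm tall, origin at the centre of its underside
- eye_loupe_2: bystander: black eye loupe, 42 mm diameter, 35 mm tall, origin at the centre of its underside
- small_hammer: bystander: small hammer with wooden handle, 149 mm long, lying, origin at the centre of its underside
- slot_floor (a point): point 22 mm straight below slot, on the hidden board. The latch tab lies flush in a 14 mm window of the board; it is 11 mm long along the slot, its centre anywhere from -17 to +17 mm along y, not shown. The board flexes at about 10 N/mm (20 N at 2 mm). The tab is sprung: about 2.5 N at first, 8 N at 8 mm down, where the latch lets go, 10 N at its hard stop at 11 mm
Not all that is in view belongs to the job. Leave any purple look-alike of the part that bears stand_hole alone.

How it is judged:
On the way, in this order (a step that is already met when the one before it is completed fails the run):
1. the key's rod is through the slot while the drawer is still shut (z of key_tip in the frame of slot between -0.04 and -0.01 m and x of key_tip in the frame of slot between -0.008 and 0.008 m and y of key_tip in the frame of slot between -0.029 and 0.029 m and value of joint drawer below 0.004 m), for 0.1 s.
2. the drawer springs open with the rod still in the slot (value of joint drawer above 0.006 m and z of key_tip in the frame of slot below -0.006 m and horizontal distance between key_tip and slot below 0.032 m), for 0.02 s.
At the end, for the whole second after the job is handed in: The drawer stands open by more than 18 mm, and the key is back upright in its stand: tip within 8 mm of the hole's axis and at least 58 mm below its mouth (62 is home), leaning less than 0.1 rad, at rest and released (value of joint drawer above 0.018 m and horizontal distance between key_tip and stand_hole below 0.008 m and z of key_tip in the frame of stand_hole below -0.058 m and angle between key_tip's own z axis and vertical below 0.1 rad and linear speed of release_key below 0.02 m/s); the robot touches nothing.
It fails at once if the key presses on the tester with more than 20 N (contact force between release_key and tester above 20 N).
It fails at once if the hand or arm touches the tester with more than 20 N (contact force between any of the fingers, the arm and tester above 20 N).
It fails at once if a bystander is moved by more than 30 mm (distance of any of thread_spool, eye_loupe_2, small_hammer from where it was at the start of the episode above 0.03 m).
It also fails if it takes over 72 s, if anything falls off the work surface, if the arm or the gripper's body presses on something with over 40 N, if the wrist force passes 120 N, or if a joint passes its speed limit or range.

### The arm

A 7-joint arm with a two-finger parallel gripper is mounted at the origin on a cart in front of the work surface, level with it; the furniture and walls round the work are solid. World frame = base frame: x ahead of the robot, y to its left, z up, the work surface at z = 0. Lengths are in m, angles in rad, forces in N, time in s.
With the tool pointing down it reaches from about 0.4 to 0.875 m from the base axis. Payload 19.3 kg.
Tool frame: the origin (TCP) lies on the front face of the gripper's body, between the roots of the fingers; the fingertips stand 73 mm ahead of it and the grasp point (between the pads) lies 54 mm ahead of it; z points along the fingers, y is the direction in which the jaws open and shut (so a half turn about z gives the same grasp; the last joint's range is limited). The gripper opens to 85 mm and grips with 20 to 120 N. Pads are 22 mm wide; open, the fingers measure 114 mm over their backs; the gripper's body (76 mm by 85 mm) begins 54 mm behind the grasp point. The pads swing forward as they close: fully open they stand 13 mm farther back than shut.
Start: joints at [-1.345, 0.521, -0.036, 1.599, 0.021, 1.021, -0.113], TCP at [0.182, 0.598, 0.304] pointing down, gripper open.
Joint ranges: [-2.91, 2.91], [-0.3, 2.13], [-1.5, 1.42], [0.17, 2.43], [-1.26, 4.41], [0.16, 1.93], [-2.52, 2.52]. Speed limits (rad/s): [1.89, 1.89, 2.39, 2.39, 3.01, 3.01, 3.01].

### API

Orientations are given as [roll, pitch, yaw] about the fixed x, y, z axes, in that order (R = Rz(yaw) Ry(pitch) Rx(roll)).
In Python, from workcell import bot gives the robot as it stands.
- The arm moves only by the shell command python3 -m crank 'ROWS' [OPENING] [FORCE]. ROWS is a JSON object of lists of equal length, an entry for each row: "travel": the shift along the world's x, y, z in cm, a list of three; "rot": the turn, a rotation vector about the world's x, y, z in degrees, a list of three. A call has 1 to 8 rows; each row is the pose to reach, as a shift and turn from the pose commanded when the call began; what a row does not reach only later rows make up. A row lasts 1/10 s, in which the tool goes at most 50 mm and 8.59 degrees, less where a joint would pass 70% of its speed; a pose out of reach is approached as far as the arm can. A call with a gripper value outside its range is refused whole. OPENING is the opening, from -1 (shut) to 1 (fully open), so that 0 is half open, set as the call begins (- or left out, the last holds). The fingers move at their own pace and stop on an object; FORCE is the grip in N (left out, the last holds). Time passes only in rows, so rows that repeat a pose let the fingers close. It gives the time, the measured TCP pose, the force and the opening at its end, in the units of the state.
- bot.observe(): the state, without advancing time (a new reading comes with each control period).
- bot.grab_frame(name): name is "scene" or "top" or "wrist"; returns the picture (400x640x3 uint8, red, green, blue); there is no depth.
- bot.camera_model(name): a dict with "fx", "fy", "cx", "cy" (pixels), "R" (3x3) and "t" (3): a world point X has camera coordinates R X + t. Camera axes: x right, y down, z forward; pixel columns grow to the right and rows downward; lengths in m; the calibration is good to about 2 mm. A picture is of the moment at which its call begins: read the wrist's pose just before it. camera_model takes no time and is no camera call; for the wrist camera it gives the pose at the moment of the call.
- bot.job_done(): hands the job in, once; it reports no verdict.
Trained networks look in the newest picture that a camera, given by its name, has taken for a name from the list of things; names that differ only in an ending like _2 or _b are one class to them, and where a whole thing is asked for, a point or a joint stands for the part that bears it (a point fixed in the world has none). Each returns a list of dicts, best first, with "conf" (0 to 1); they miss things now and then, are a little off and sometimes report something else, mostly with a low value. They report only what shows in the picture. A call takes as long as a camera call. They do not tell look-alikes from the thing itself.
- bot.silhouettes(camera, thing): "pixels" (400x640 bool, what is visible of it) and "box" ([centre column, centre row, width, height] in pixels, round what is visible of it).
The state is a dict: "clock": time; "qpos": joint angles; "qd": joint speeds; "joint_efforts": joint torques, N m; "position": TCP position; "tool_rot": TCP orientation; "force": force on the tool from outside, world axes, zero at the start; "moment": the same for the moment, N m; "grip_width": finger opening in m.
Only numpy, scipy, OpenCV 4.12 (cv2) and the standard library are available. Lean on these libraries where they do the work, as an engineer would, in place of code of your own. Each camera call takes 0.05 s, during which the arm holds its last target.

## Working session

There is one attempt and no reset: what is moved stays moved. The work goes in short steps, Python scripts to look and compute and a shell command to move; the robot and the scene stay as the last step left them, time stands still between calls to the robot, and variables do not carry over. Pictures are saved under pics/ and viewed, and the job is handed in when it is done.

```bash
ls; mkdir -p pics; python3 - <<'E'
from workcell import bot
import cv2,numpy as np
s=bot.observe(); print({k:np.round(v,3).tolist() for k,v in s.items()})
for n in ("scene","top"):
    f=bot.grab_frame(n); cv2.imwrite(f"pics/{n}0.png",f[:,:,::-1])
    m=bot.camera_model(n); print(n,{k:np.round(v,3).tolist() for k,v in m.items()})
    for t in ("release_key","stand_hole","tester","drawer","slot"):
        try:
            for d in bot.silhouettes(n,t): print(t,round(d['conf'],2),np.round(d['box'],1).tolist())
        except Exception as e: print(t,e)
E
```

```text
pics
{'clock': 0.0, 'qpos': [-1.345, 0.522, -0.036, 1.6, 0.021, 1.021, -0.113], 'qd': [0.001, -0.0, 0.001, -0.0, -0.0, 0.001, 0.0], 'joint_efforts': [0.001, -92.709, 1.98, -36.993, 0.018, 0.008, -0.0], 'position': [0.182, 0.598, 0.303], 'tool_rot': [-3.14, 0.0, 2.846], 'force': [-0.409, 0.264, -0.382], 'moment': [0.04, -0.009, -0.012], 'grip_width': 0.085}
scene {'fx': 424.98, 'fy': 424.98, 'cx': 318.887, 'cy': 201.042, 'R': [[0.596, -0.803, 0.012], [-0.479, -0.368, -0.797], [0.644, 0.47, -0.604]], 't': [-0.379, 0.286, 0.738]}
release_key 0.47 [235.9, 156.8, 11.9, 26.1]
stand_hole 0.95 [226.6, 216.7, 43.8, 46.8]
stand_hole 0.62 [238.2, 177.3, 28.3, 38.8]
tester 0.78 [342.6, 226.0, 81.5, 82.2]
drawer 0.96 [326.8, 252.0, 55.7, 31.0]
drawer 0.5 [341.3, 228.3, 84.8, 86.1]
slot 0.71 [342.8, 226.4, 85.1, 82.5]
top {'fx': 372.639, 'fy': 372.639, 'cx': 320.107, 'cy': 202.359, 'R': [[0.006, -1.0, 0.008], [-0.994, -0.007, -0.113], [0.113, -0.007, -0.994]], 't': [-0.103, 0.501, 1.011]}
release_key 0.62 [208.2, 187.4, 13.3, 8.1]
stand_hole 0.91 [217.6, 193.0, 39.5, 36.2]
stand_hole 0.74 [247.4, 240.1, 36.7, 30.4]
tester 0.63 [341.4, 191.9, 65.2, 63.2]
slot 0.61 [341.4, 191.1, 59.1, 64.9]
```

View pics/scene0.png

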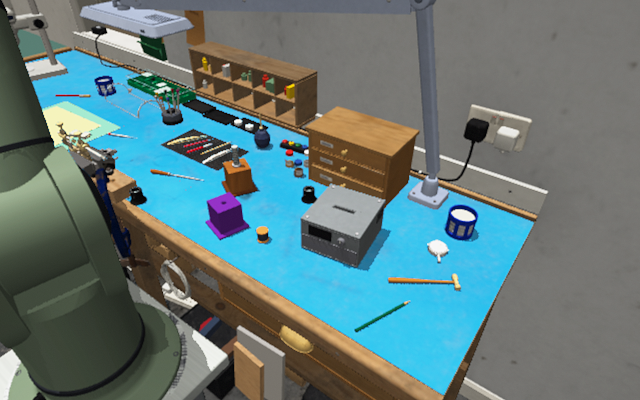

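View pics/top0.png

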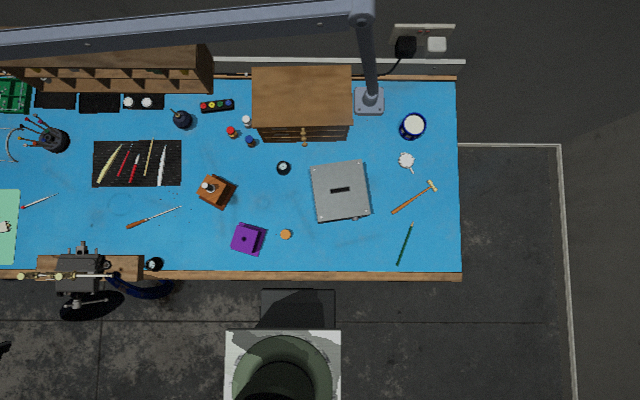

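```bash
python3 - <<'E'
import cv2
a=cv2.imread('pics/scene0.png')[120:300,180:420]; b=cv2.imread('pics/top0.png')[140:280,180:420]
cv2.imwrite('pics/c1.png',cv2.resize(a,None,fx=3.3,fy=3.3,interpolation=cv2.INTER_CUBIC))
cv2.imwrite('pics/c2.png',cv2.resize(b,None,fx=3.3,fy=3.3,interpolation=cv2.INTER_CUBIC))
E
```

```text
(no output)
```

View pics/c1.png

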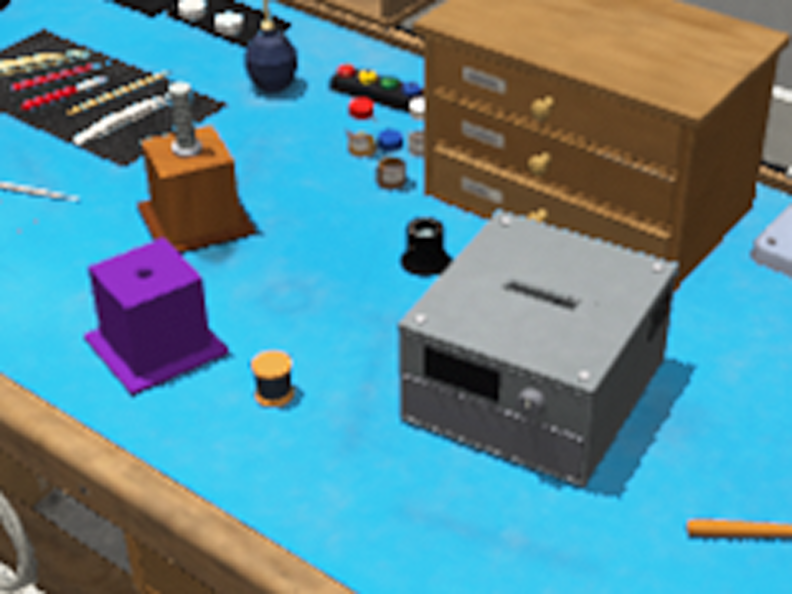

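View pics/c2.png

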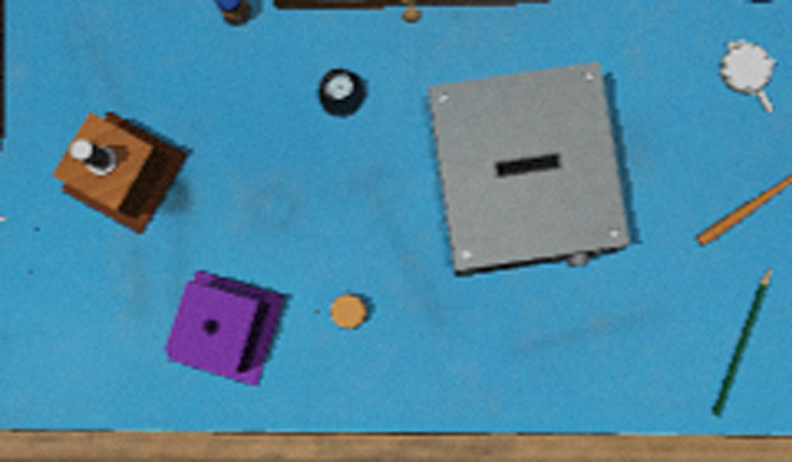

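```bash
cat > h.py <<'E'
from workcell import bot
import cv2,numpy as np
from scipy.spatial.transform import Rotation as Ro
def ray(n,px,m=None):
    m=m or bot.camera_model(n); R=np.array(m['R']);t=np.array(m['t'])
    d=R.T@np.array([(px[0]-m['cx'])/m['fx'],(px[1]-m['cy'])/m['fy'],1]); return -R.T@t,d
def atz(n,px,z,m=None):
    c,d=ray(n,px,m); return c+d*(z-c[2])/d[2]
def tri(rs):
    A=np.zeros((3,3));b=np.zeros(3)
    for c,d in rs:
        d=d/np.linalg.norm(d);P=np.eye(3)-np.outer(d,d);A+=P;b+=P@c
    return np.linalg.solve(A,b)
E
python3 - <<'E'
from h import *
c1=lambda x,y:(180+x/3.3-.35,120+y/3.3-.35); c2=lambda x,y:(180+x/3.3-.35,140+y/3.3-.35)
def p(n,a,b,z):
    print(n,'tri',tri([ray('scene',c1(*a)),ray('top',c2(*b))]).round(4),'s',atz('scene',c1(*a),z).round(4),'t',atz('top',c2(*b),z).round(4))
p('handle top',(180,89),(81,150),.128)
p('collar',(187,149),(101,161),.073)
p('slot',(541,295),(528,165),.09)
p('slotA',(506,288),(496,170),.09)
p('slotB',(577,303),(560,160),.09)
for n,a,b in (('screwFL',(419,318),(467,254)),('FR',(584,376),(613,234)),('BL',(504,219),(443,98)),('BR',(657,267),(589,76))): p(n,a,b,.091)
s=bot.observe();print(s['position'])
p('spool top',(273,362),(349,310),.03)
p('loupe',(425,225),(341,87),.035)
E
```

```text
handle top tri [0.5316 0.1961 0.1249] s [0.5275 0.1926 0.128 ] t [0.5317 0.1945 0.128 ]
collar tri [0.5315 0.1965 0.0695] s [0.5273 0.1929 0.073 ] t [0.5315 0.1949 0.073 ]
slot tri [ 0.5277 -0.1495  0.0882] s [ 0.5247 -0.1497  0.09  ] t [ 0.5284 -0.1505  0.09  ]
slotA tri [ 0.5238 -0.1238  0.0845] s [ 0.5166 -0.1264  0.09  ] t [ 0.5241 -0.125   0.09  ]
slotB tri [ 0.5318 -0.1752  0.0911] s [ 0.5322 -0.1739  0.09  ] t [ 0.5326 -0.1761  0.09  ]
screwFL tri [ 0.4556 -0.1009  0.0906] s [ 0.454 -0.1    0.091] t [ 0.4567 -0.1022  0.091 ]
FR tri [ 0.4732 -0.2177  0.0898] s [ 0.4716 -0.2181  0.091 ] t [ 0.4734 -0.218   0.091 ]
BL tri [ 0.5808 -0.0811  0.0924] s [ 0.5814 -0.079   0.091 ] t [ 0.582  -0.0822  0.091 ]
BR tri [ 0.5999 -0.1982  0.0913] s [ 0.599  -0.1969  0.091 ] t [ 0.601  -0.1996  0.091 ]
[0.18222651 0.5978294  0.30388802]
spool top tri [ 0.4128 -0.0036  0.0302] s [ 0.412  -0.0025  0.03  ] t [ 0.4137 -0.0045  0.03  ]
loupe tri [0.6003 0.0061 0.0383] s [0.6027 0.0103 0.035 ] t [0.6022 0.0051 0.035 ]
```

The candidates for the stand are:
- the brown wooden stand, top px (208,188), with the key in it
- the purple look-alike at (247,240), empty

I choose the brown one, because the handle and collar show clearly in it in the crop. The tester slot is at top px (340,190).

Triangulated heights match the given sizes: key (0.530,0.195), slot (0.528,-0.150), tester yaw about 8.8°.

```bash
python3 -m crank '{"travel":[[3,-3.4,0],[6,-6.9,0],[9,-10.3,0],[12,-13.8,0],[15,-17.2,0],[18,-20.7,0],[21,-24.2,0],[24,-27.6,0]],"rot":[[0,0,0],[0,0,3],[0,0,6],[0,0,9],[0,0,12],[0,0,15],[0,0,18],[0,0,20]]}' 1 40
python3 -m crank '{"travel":[[3,-3.4,0],[6,-6.9,0],[9,-10.3,0],[10.8,-12.7,0],[10.8,-12.7,0],[10.8,-12.7,0]],"rot":[[0,0,2],[0,0,4],[0,0,5.7],[0,0,5.7],[0,0,5.7],[0,0,5.7]]}'
python3 - <<'E'
from h import *
m=bot.camera_model("wrist"); s=bot.observe(); f=bot.grab_frame("wrist"); cv2.imwrite("pics/w1.png",f[:,:,::-1])
print(s['clock'],s['position'],s['tool_rot'],s['force'])
R=np.array(m['R']);t=np.array(m['t'])
for n,X in (('htop',[.53,.195,.128]),('hole',[.53,.195,.07])):
    c=R@X+t; print(n,m['fx']*c[0]/c[2]+m['cx'],m['fy']*c[1]/c[2]+m['cy'])
for d in bot.silhouettes("wrist","release_key"): print(d['conf'],d['box'])
E
```

```text
clock: 1.4
position: [0.4232, 0.3202, 0.3041]
tool_rot: [3.141, 0.0, -3.086]
force: [0.7, 1.8, -0.2]
grip_width: 0.0858
clock: 2.0
position: [0.5302, 0.1947, 0.3038]
tool_rot: [3.141, -0.0, -2.99]
force: [-0.4, 0.9, 0.1]
grip_width: 0.0857
2.0 [0.53023583 0.19466025 0.30380656] [ 3.14141478e+00 -1.81273082e-04 -2.98999730e+00] [-0.38275843  0.90102198  0.08711534]
htop 325.1833709435517 194.8963183521523
hole 325.04160856404667 175.83456605699013
0.85 [325.4, 184.5, 23.1, 30.2]
```

View pics/w1.png

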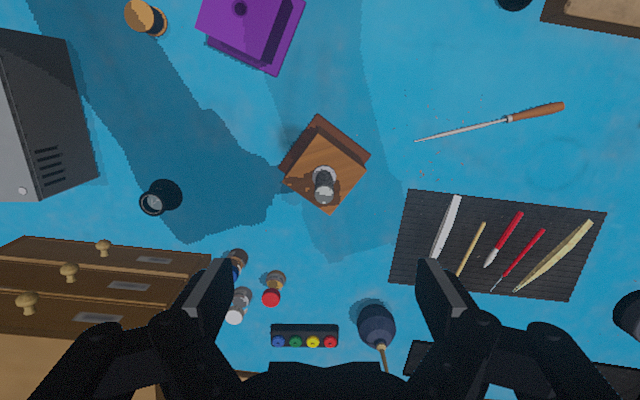

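```bash
python3 - <<'E'
import cv2
a=cv2.imread('pics/w1.png')[110:220,270:380]
cv2.imwrite('pics/w1c.png',cv2.resize(a,None,fx=5,fy=5,interpolation=cv2.INTER_CUBIC))
E
```

```text
(no output)
```

View pics/w1c.png

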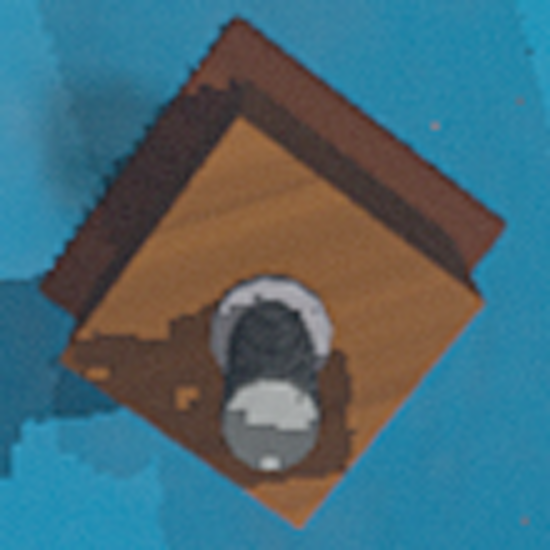

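Handle top at wrist px (324,195) and collar at (324,177), against a predicted (325,195) and (325,177): agreement under 1 mm. The purple stand is separate at (250,30). Descending.

```bash
python3 -m crank '{"travel":[[0,0,-3],[0,0,-6],[0,0,-9],[0,0,-12],[0,0,-14],[0,0,-14.8],[0,0,-14.8]],"rot":[[0,0,0],[0,0,0],[0,0,0],[0,0,0],[0,0,0],[0,0,0],[0,0,0]]}'
python3 -m crank '{"travel":[[0,0,0],[0,0,0],[0,0,0],[0,0,0],[0,0,0],[0,0,0],[0,0,0],[0,0,0]],"rot":[[0,0,0],[0,0,0],[0,0,0],[0,0,0],[0,0,0],[0,0,0],[0,0,0],[0,0,0]]}' -1 60
python3 - <<'E'
from h import *
s=bot.observe(); f=bot.grab_frame("wrist"); cv2.imwrite("pics/w2.png",f[:,:,::-1])
print(s['clock'],s['position'],s['tool_rot'],s['force'],s['moment'],s['grip_width'])
E
```

```text
clock: 2.8
position: [0.5296, 0.1956, 0.1554]
tool_rot: [-3.141, -0.001, -2.988]
force: [0.8, 0.2, 1.0]
grip_width: 0.0853
clock: 3.6
position: [0.5304, 0.1949, 0.1563]
tool_rot: [3.141, 0.0, -2.989]
force: [-2.2, -1.2, 7.1]
grip_width: 0.0147
3.6 [0.53035572 0.19488333 0.15631391] [ 3.14146484e+00  4.68905144e-04 -2.98893210e+00] [-2.18062065 -1.20372984  7.08447014] [-0.09325751  0.32546585  0.07168313] 0.01470829785423907
```

View pics/w2.png

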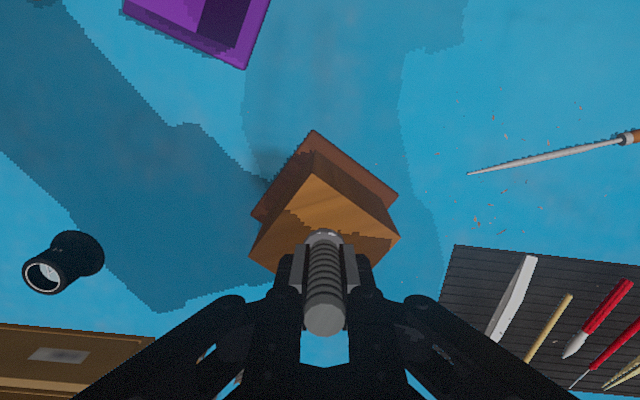

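```bash
python3 -m crank '{"travel":[[0,0,1],[0,0,3],[0,0,5],[0,0,7],[0,0,9],[0,0,11],[0,0,12],[0,0,12]],"rot":[[0,0,0],[0,0,0],[0,0,0],[0,0,0],[0,0,0],[0,0,0],[0,0,0],[0,0,0]]}'
python3 -m crank '{"travel":[[0,-4,0],[0,-8,0],[0,-12,0],[0,-16,0],[0,-20,0],[0,-24,0],[0,-28,0],[0,-32,0]],"rot":[[0,0,0],[0,0,0],[0,0,0],[0,0,0],[0,0,0],[0,0,0],[0,0,0],[0,0,0]]}'
python3 -m crank '{"travel":[[0,-1.5,0],[-0.2,-2.5,0],[-0.2,-2.5,0],[-0.2,-2.5,0],[-0.2,-2.5,0]],"rot":[[0,0,0],[0,0,0],[0,0,0],[0,0,0],[0,0,0]]}'
python3 - <<'E'
from h import *
m=bot.camera_model("wrist");s=bot.observe(); f=bot.grab_frame("wrist"); cv2.imwrite("pics/w3.png",f[:,:,::-1])
np.savez('w3.npz',**m)
print(s['clock'],s['position'],s['tool_rot'],s['force'],s['moment'],s['grip_width'])
for n in ("scene","top"): cv2.imwrite(f"pics/{n}3.png",bot.grab_frame(n)[:,:,::-1])
a=cv2.imread('pics/scene3.png')[120:300,270:420]; b=cv2.imread('pics/top3.png')[140:240,280:400]
cv2.imwrite('pics/s3c.png',cv2.resize(a,None,fx=5,fy=5,interpolation=cv2.INTER_CUBIC)[:600])
cv2.imwrite('pics/t3c.png',cv2.resize(b,None,fx=5,fy=5,interpolation=cv2.INTER_CUBIC))
E
```

```text
clock: 4.45
position: [0.5306, 0.195, 0.2773]
tool_rot: [3.141, 0.002, -2.989]
force: [0.4, -0.1, -1.7]
grip_width: 0.0146
clock: 5.25
position: [0.5296, -0.1267, 0.275]
tool_rot: [3.141, -0.001, -2.989]
force: [0.2, -0.1, -0.5]
grip_width: 0.0145
clock: 5.75
position: [0.5284, -0.1487, 0.2758]
tool_rot: [3.141, -0.0, -2.987]
force: [-0.2, 0.3, -0.2]
grip_width: 0.0145
5.75 [ 0.52842754 -0.14868386  0.27579252] [ 3.14114329e+00 -1.53357480e-05 -2.98692382e+00] [-0.239039    0.3048015  -0.22057356] [0.03168185 0.03671674 0.0239038 ] 0.014492460683675394
```

View pics/w3.png

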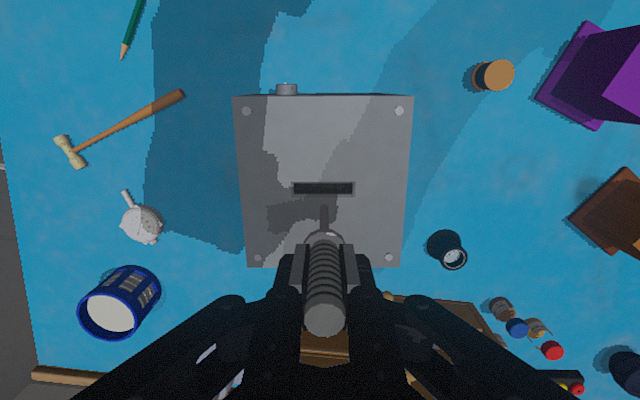

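View pics/s3c.png

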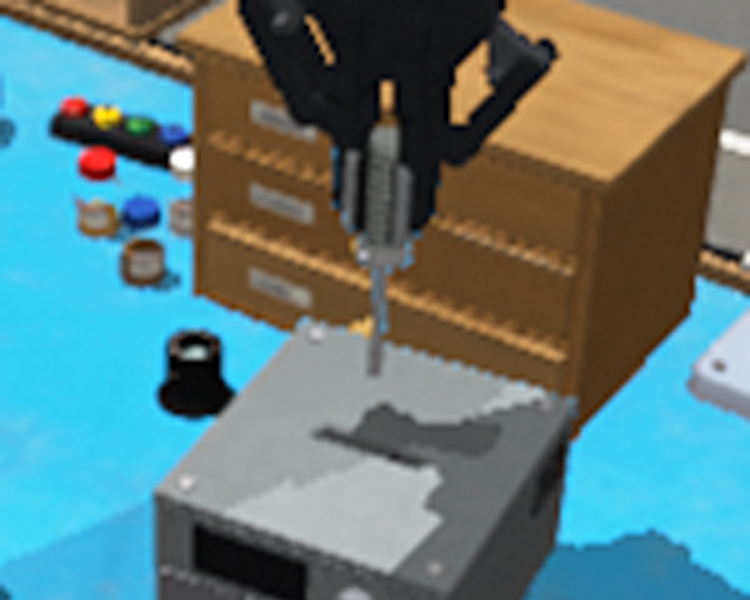

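View pics/t3c.png

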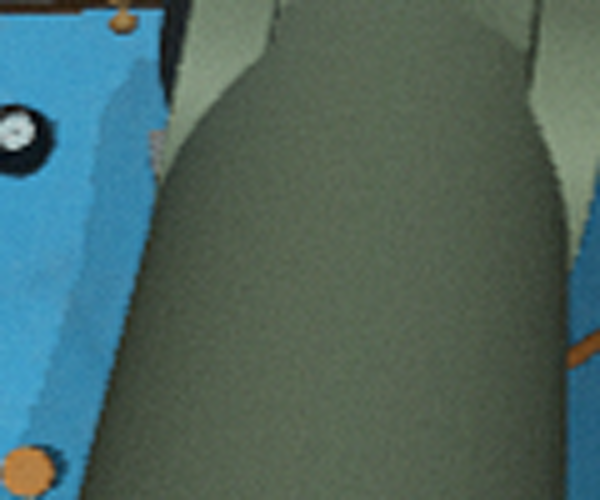

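```bash
python3 - <<'E'
import cv2
a=cv2.imread('pics/w3.png')[160:260,260:390]
cv2.imwrite('pics/w3c.png',cv2.resize(a,None,fx=6,fy=6,interpolation=cv2.INTER_CUBIC))
E
```

```text
(no output)
```

View pics/w3c.png

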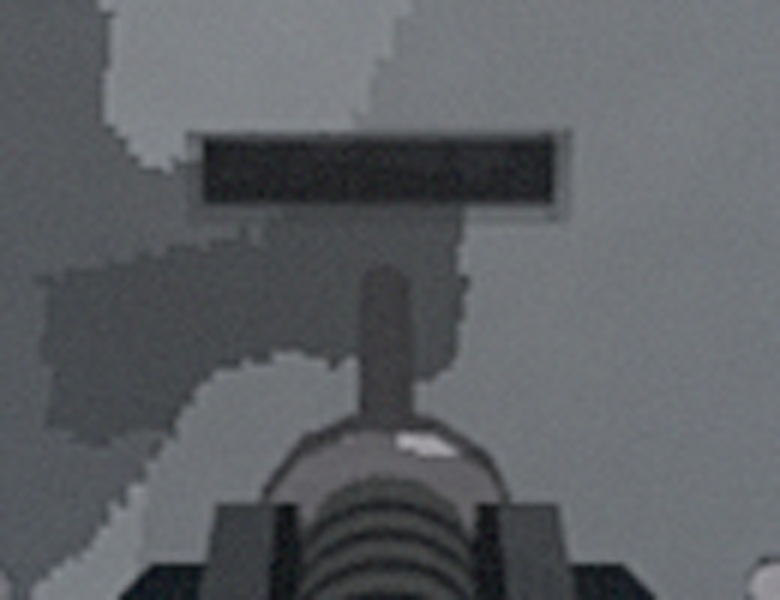

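```bash
python3 - <<'E'
from h import *
m=dict(np.load('w3.npz')); 
w=lambda x,y:(260+x/6-.4,160+y/6-.4); s=lambda x,y:(270+x/5-.4,120+y/5-.4)
print('cam',-m['R'].T@m['t'],m['R'].round(3).tolist())
tip=atz('wrist',w(386,282),.1275,m); sl=atz('wrist',w(380,174),.09,m)
print('tip',tip,'slot',sl)
for c in ((188,131),(572,131),(572,218),(188,218)): print(atz('wrist',w(*c),.09,m).round(4))
print('scene tip',atz('scene',s(374,374),.1275),tri([ray('scene',s(374,372)),ray('wrist',w(386,282),m)]))
print('scene slot',atz('scene',s(371,446),.09))
E
```

```text
cam [ 0.44657226 -0.16176043  0.34383729] [[-0.154, 0.988, -0.001], [0.935, 0.146, 0.322], [0.318, 0.049, -0.947]]
tip [ 0.5279946  -0.14929456  0.1275    ] slot [ 0.5263946  -0.15042451  0.09      ]
[ 0.5243 -0.1775  0.09  ]
[ 0.5162 -0.1252  0.09  ]
[ 0.5286 -0.1229  0.09  ]
[ 0.5369 -0.176   0.09  ]
scene tip [ 0.5282672  -0.14733589  0.1275    ] [ 0.52645112 -0.14905116  0.13053665]
scene slot [ 0.52571883 -0.14960421  0.09      ]
```

```bash
python3 -m crank '{"travel":[[-0.15,-0.1,0],[-0.15,-0.1,-1],[-0.15,-0.1,-2],[-0.15,-0.1,-3],[-0.15,-0.1,-3.2],[-0.15,-0.1,-3.2],[-0.15,-0.1,-3.2]],"rot":[[0,0,0],[0,0,0],[0,0,0],[0,0,0],[0,0,0],[0,0,0],[0,0,0]]}'
python3 - <<'E'
from h import *
m=bot.camera_model("wrist");s=bot.observe(); f=bot.grab_frame("wrist"); cv2.imwrite("pics/w4.png",f[:,:,::-1])
np.savez('w4.npz',**m)
print(s['clock'],s['position'],s['force'])
a=cv2.imread('pics/w4.png')[130:250,260:390]
cv2.imwrite('pics/w4c.png',cv2.resize(a,None,fx=5,fy=5,interpolation=cv2.INTER_CUBIC))
cv2.imwrite("pics/scene4.png",bot.grab_frame("scene")[:,:,::-1])
a=cv2.imread('pics/scene4.png')[150:250,290:410]
cv2.imwrite('pics/s4c.png',cv2.resize(a,None,fx=6,fy=6,interpolation=cv2.INTER_CUBIC))
E
```

```text
clock: 6.6
position: [0.5268, -0.1512, 0.244]
tool_rot: [-3.141, 0.0, -2.989]
force: [-0.3, 0.2, -0.4]
grip_width: 0.0144
6.6 [ 0.52680185 -0.15122106  0.24398352] [-0.32465938  0.21886789 -0.37219689]
```

View pics/w4c.png

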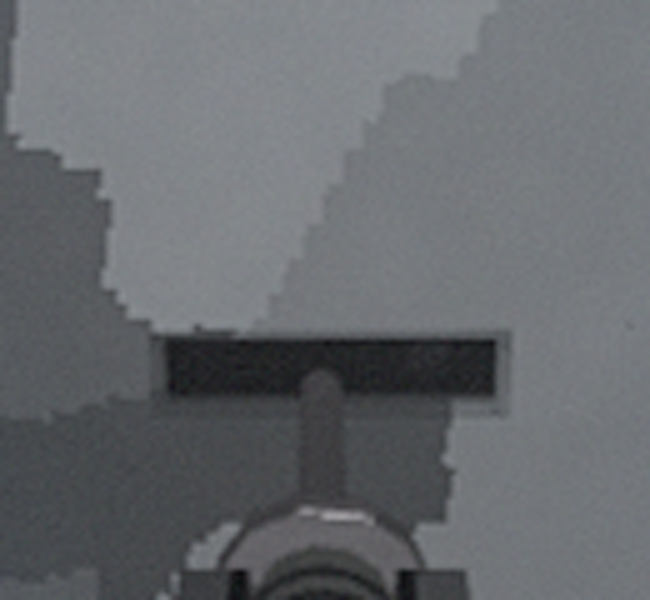

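View pics/s4c.png

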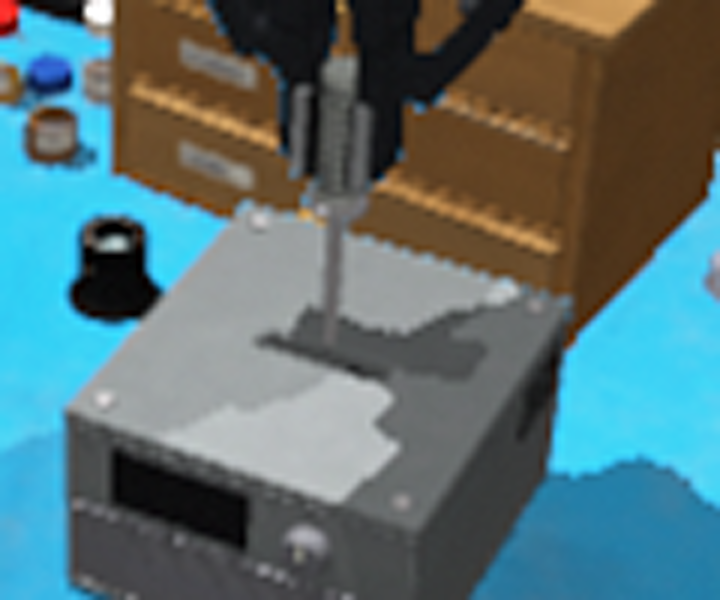

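```bash
python3 - <<'E'
from h import *
m=dict(np.load('w4.npz')); 
w=lambda x,y:(260+x/5-.4,130+y/5-.4)
tip=atz('wrist',w(321,384),.0957,m); sl=atz('wrist',w(330,373),.09,m)
d=sl-tip; th=.153
print('tip',tip,'slot',sl,'slot-tip in slot frame mm',1e3*(Ro.from_euler('z',-th).apply(d)))
E
```

```text
tip [ 0.52628421 -0.1520276   0.0957    ] slot [ 0.52650207 -0.15065625  0.09      ] slot-tip in slot frame mm [ 0.42431679  1.32213213 -5.7       ]
```

```bash
python3 -m crank '{"travel":[[0.03,0.13,-0.2],[0.03,0.13,-0.4],[0.03,0.13,-0.6],[0.03,0.13,-0.8],[0.03,0.13,-1.0],[0.03,0.13,-1.0]],"rot":[[0,0,0],[0,0,0],[0,0,0],[0,0,0],[0,0,0],[0,0,0]]}'

```

```text
clock: 7.3
position: [0.5269, -0.1498, 0.2336]
tool_rot: [3.141, -0.0, -2.989]
force: [-0.3, 0.5, -0.6]
grip_width: 0.0144
```

```bash
python3 -m crank '{"travel":[[0,0,-0.2],[0,0,-0.4],[0,0,-0.6],[0,0,-0.8],[0,0,-1.0],[0,0,-1.2],[0,0,-1.2]],"rot":[[0,0,0],[0,0,0],[0,0,0],[0,0,0],[0,0,0],[0,0,0],[0,0,0]]}'

```

```text
clock: 8.0
position: [0.5269, -0.1498, 0.2216]
tool_rot: [3.141, -0.0, -2.989]
force: [0.4, 0.0, -0.3]
grip_width: 0.0144
```

```bash
for i in 1 2; do python3 -m crank '{"travel":[[0,0,-0.05],[0,0,-0.1],[0,0,-0.1]],"rot":[[0,0,0],[0,0,0],[0,0,0]]}' | egrep 'pos|force'; done
```

```text
position: [0.527, -0.1499, 0.2209]
force: [-1.5, 0.4, -0.8]
position: [0.527, -0.1498, 0.2198]
force: [-0.1, 0.5, -0.6]
```

```bash
python3 -m crank '{"travel":[[0,0,-0.05],[0,0,-0.1],[0,0,-0.15],[0,0,-0.2],[0,0,-0.2],[0,0,-0.2]],"rot":[[0,0,0],[0,0,0],[0,0,0],[0,0,0],[0,0,0],[0,0,0]]}' | egrep 'pos|force'; 
python3 -m crank '{"travel":[[0,0,-0.05],[0,0,-0.05],[0,0,-0.05]],"rot":[[0,0,0],[0,0,0],[0,0,0]]}' | egrep 'pos|force'
```

```text
position: [0.527, -0.1499, 0.2179]
force: [-0.6, 0.7, -0.4]
position: [0.527, -0.1499, 0.2174]
force: [-0.0, -0.1, -1.0]
```

```bash
python3 -m crank '{"travel":[[0,0,-0.03],[0,0,-0.05],[0,0,-0.05]],"rot":[[0,0,0],[0,0,0],[0,0,0]]}' | egrep 'pos|force'
```

```text
position: [0.527, -0.1499, 0.2169]
force: [0.1, 1.0, -1.4]
```

```bash
python3 -m crank '{"travel":[[0,0,-0.03],[0,0,-0.05],[0,0,-0.05]],"rot":[[0,0,0],[0,0,0],[0,0,0]]}' | egrep 'pos|force'
```

```text
position: [0.527, -0.1498, 0.2164]
force: [0.5, -0.1, -1.6]
```

```bash
python3 -m crank '{"travel":[[0,0,-0.02],[0,0,-0.04],[0,0,-0.04]],"rot":[[0,0,0],[0,0,0],[0,0,0]]}' | egrep 'pos|force'
```

```text
position: [0.5271, -0.1499, 0.2162]
force: [-0.2, -0.4, 3.3]
```

```bash
python3 -m crank '{"travel":[[0,0,-0.02],[0,0,-0.04],[0,0,-0.04],[0,0,-0.04]],"rot":[[0,0,0],[0,0,0],[0,0,0],[0,0,0]]}' | egrep 'pos|force'
```

```text
position: [0.5271, -0.1499, 0.2156]
force: [-0.0, -0.2, 4.6]
```

```bash
python3 -m crank '{"travel":[[0,0,-0.02],[0,0,-0.04],[0,0,-0.04],[0,0,-0.04]],"rot":[[0,0,0],[0,0,0],[0,0,0],[0,0,0]]}' | egrep 'pos|force'
```

```text
position: [0.527, -0.1499, 0.2152]
force: [0.9, -0.5, 4.2]
```

```bash
python3 -m crank '{"travel":[[0,0,-0.03],[0,0,-0.06],[0,0,-0.06],[0,0,-0.06]],"rot":[[0,0,0],[0,0,0],[0,0,0],[0,0,0]]}' | egrep 'pos|force|grip'
```

```text
position: [0.527, -0.1499, 0.2146]
force: [0.2, -0.4, 3.6]
grip_width: 0.0142
```

Force stays at about 4 N over 1.8 mm, so this is soft and therefore the tab. Pressing on in small steps.

```bash
for i in 1 2; do python3 -m crank '{"travel":[[0,0,-0.03],[0,0,-0.06],[0,0,-0.1],[0,0,-0.1],[0,0,-0.1]],"rot":[[0,0,0],[0,0,0],[0,0,0],[0,0,0],[0,0,0]]}' | egrep 'pos|force'; done
```

```text
position: [0.527, -0.1499, 0.2136]
force: [0.4, 0.1, 4.6]
position: [0.527, -0.1499, 0.2126]
force: [0.2, 0.8, 5.1]
```

```bash
for i in 1 2 3; do python3 -m crank '{"travel":[[0,0,-0.03],[0,0,-0.06],[0,0,-0.1],[0,0,-0.1],[0,0,-0.1]],"rot":[[0,0,0],[0,0,0],[0,0,0],[0,0,0],[0,0,0]]}' | egrep 'pos|force'; done
```

```text
position: [0.527, -0.1498, 0.2116]
force: [0.0, 0.5, 5.7]
position: [0.5271, -0.1499, 0.2107]
force: [0.5, 0.8, 6.3]
position: [0.5271, -0.1498, 0.2097]
force: [-0.7, 0.4, 7.2]
```

```bash
python3 -m crank '{"travel":[[0,0,-0.03],[0,0,-0.06],[0,0,-0.1],[0,0,-0.1],[0,0,-0.1]],"rot":[[0,0,0],[0,0,0],[0,0,0],[0,0,0],[0,0,0]]}' | egrep 'pos|force'
python3 - <<'E'
from h import *
cv2.imwrite("pics/scene5.png",bot.grab_frame("scene")[:,:,::-1])
a=cv2.imread('pics/scene5.png')[150:290,290:410]
cv2.imwrite('pics/s5c.png',cv2.resize(a,None,fx=4,fy=4,interpolation=cv2.INTER_CUBIC))
E
```

```text
position: [0.5271, -0.1499, 0.2088]
force: [0.2, 0.2, 8.1]
```

View pics/s5c.png

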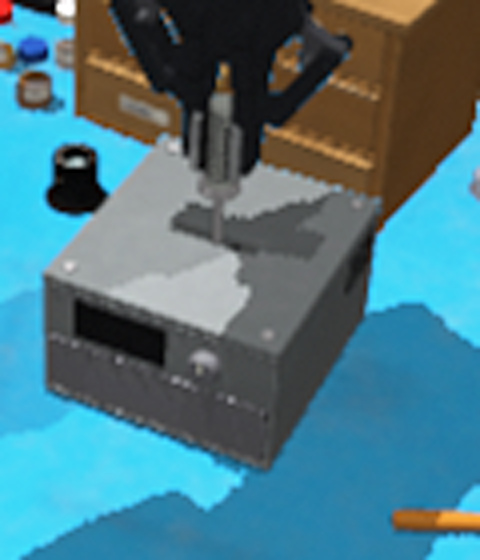

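Drawer still shut at about 7.6 mm down. Pressing 1 mm more, in half-millimetre steps.

```bash
for i in 1 2; do python3 -m crank '{"travel":[[0,0,-0.03],[0,0,-0.05],[0,0,-0.05],[0,0,-0.05]],"rot":[[0,0,0],[0,0,0],[0,0,0],[0,0,0]]}' | egrep 'pos|force'; done
python3 - <<'E'
from h import *
cv2.imwrite("pics/scene6.png",bot.grab_frame("scene")[:,:,::-1])
a=cv2.imread('pics/scene6.png')[150:290,290:410]
cv2.imwrite('pics/s6c.png',cv2.resize(a,None,fx=4,fy=4,interpolation=cv2.INTER_CUBIC))
E
```

```text
position: [0.5271, -0.1499, 0.2083]
force: [-0.9, 0.9, 9.4]
position: [0.5271, -0.1499, 0.2077]
force: [-0.0, 0.0, 7.6]
```

View pics/s6c.png

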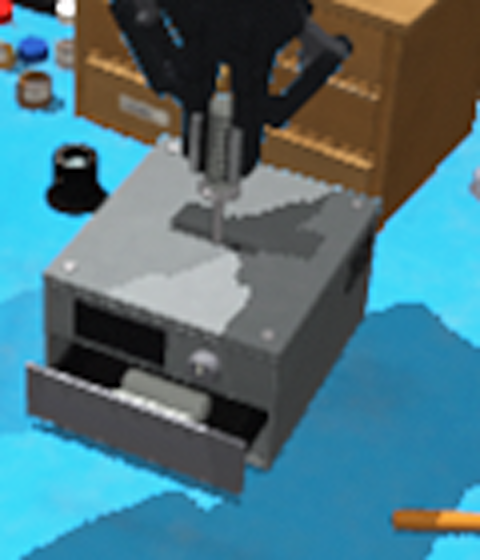

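The drawer is open. Withdrawing straight up, then going back over the stand.

```bash
python3 -m crank '{"travel":[[0,0,0.5],[0,0,1.5],[0,0,2.5],[0,0,3.5],[0,0,4.5],[0,0,5.5],[0,0,6.5],[0,0,7]],"rot":[[0,0,0],[0,0,0],[0,0,0],[0,0,0],[0,0,0],[0,0,0],[0,0,0],[0,0,0]]}'
python3 -m crank '{"travel":[[0,3,0],[0,7,0],[0,11,0],[0,15,0],[0,19,0],[0.2,23,0],[0.3,27,0],[0.33,30,0]],"rot":[[0,0,0],[0,0,0],[0,0,0],[0,0,0],[0,0,0],[0,0,0],[0,0,0],[0,0,0]]}'
python3 -m crank '{"travel":[[0,2,0],[0,3.5,0],[0,4.5,0],[0,4.5,0],[0,4.5,0],[0,4.5,0]],"rot":[[0,0,0],[0,0,0],[0,0,0],[0,0,0],[0,0,0],[0,0,0]]}'
python3 - <<'E'
from h import *
m=bot.camera_model("wrist");s=bot.observe(); f=bot.grab_frame("wrist"); cv2.imwrite("pics/w7.png",f[:,:,::-1])
np.savez('w7.npz',**m)
print(s['clock'],s['position'],s['force'])
a=cv2.imread('pics/w7.png')[130:250,260:390]
cv2.imwrite('pics/w7c.png',cv2.resize(a,None,fx=5,fy=5,interpolation=cv2.INTER_CUBIC))
E
```

```text
clock: 16.3
position: [0.5272, -0.1499, 0.2788]
tool_rot: [-3.141, 0.001, -2.989]
force: [0.5, -0.3, -0.4]
grip_width: 0.0143
clock: 17.1
position: [0.53, 0.1528, 0.2777]
tool_rot: [3.141, -0.0, -2.987]
force: [0.4, -0.1, -0.5]
grip_width: 0.0143
clock: 17.7
position: [0.5305, 0.194, 0.2776]
tool_rot: [-3.141, 0.0, -2.99]
force: [0.1, -0.8, -1.6]
grip_width: 0.0144
17.7 [0.53051235 0.19398133 0.27764043] [ 0.14488478 -0.75637552 -1.55788133]
```

View pics/w7c.png

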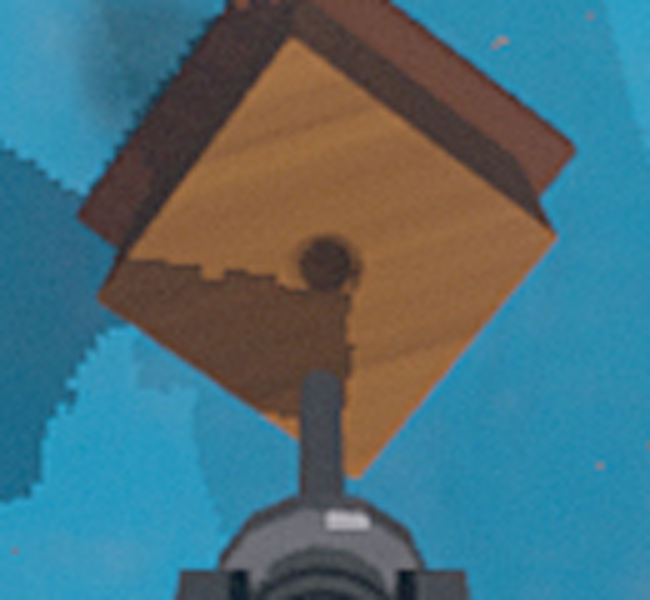

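```bash
python3 - <<'E'
from h import *
m=dict(np.load('w7.npz')); 
w=lambda x,y:(260+x/5-.4,130+y/5-.4)
print(atz('wrist',w(321,385),.2776-.1483,m),atz('wrist',w(328,265),.07,m))
E
```

```text
[0.5301157  0.19311283 0.1293    ] [0.52945786 0.19414581 0.07      ]
```

```bash
python3 -m crank '{"travel":[[-0.03,0.1,-1],[-0.03,0.1,-2.5],[-0.03,0.1,-4],[-0.03,0.1,-5],[-0.03,0.1,-5.4],[-0.03,0.1,-5.4],[-0.03,0.1,-5.4]],"rot":[[0,0,0],[0,0,0],[0,0,0],[0,0,0],[0,0,0],[0,0,0],[0,0,0]]}'
python3 -m crank '{"travel":[[0,0,-0.3],[0,0,-0.6],[0,0,-0.9],[0,0,-1.2],[0,0,-1.2]],"rot":[[0,0,0],[0,0,0],[0,0,0],[0,0,0],[0,0,0]]}'
```

```text
clock: 18.45
position: [0.5302, 0.1961, 0.224]
tool_rot: [3.141, 0.0, -2.989]
force: [0.4, -0.7, -1.3]
grip_width: 0.0147
clock: 18.95
position: [0.5299, 0.1961, 0.2111]
tool_rot: [-3.141, -0.001, -2.989]
force: [-0.1, 0.3, -0.7]
grip_width: 0.0146
```

```bash
python3 -m crank '{"travel":[[0,-0.08,-0.5],[0.03,-0.08,-1.5],[0.03,-0.08,-2.5],[0.03,-0.08,-3.5],[0.03,-0.08,-4.3],[0.03,-0.08,-4.9],[0.03,-0.08,-4.9]],"rot":[[0,0,0],[0,0,0],[0,0,0],[0,0,0],[0,0,0],[0,0,0],[0,0,0]]}'
python3 -m crank '{"travel":[[0,0,-0.1],[0,0,-0.2],[0,0,-0.3],[0,0,-0.4],[0,0,-0.4]],"rot":[[0,0,0],[0,0,0],[0,0,0],[0,0,0],[0,0,0]]}'
```

```text
clock: 19.65
position: [0.53, 0.1952, 0.1617]
tool_rot: [-3.141, -0.001, -2.989]
force: [-0.9, 0.7, -0.5]
grip_width: 0.0145
clock: 20.15
position: [0.5303, 0.1953, 0.1586]
tool_rot: [-3.142, -0.0, -2.989]
force: [-0.4, 0.6, -0.3]
grip_width: 0.0143
```

```bash
python3 -m crank '{"travel":[[0,0,-0.05],[0,0,-0.1],[0,0,-0.15],[0,0,-0.15]],"rot":[[0,0,0],[0,0,0],[0,0,0],[0,0,0]]}'
python3 -m crank '{"travel":[[0,0,-0.04],[0,0,-0.08],[0,0,-0.08]],"rot":[[0,0,0],[0,0,0],[0,0,0]]}'
```

```text
clock: 20.55
position: [0.5303, 0.1953, 0.157]
tool_rot: [-3.142, -0.0, -2.989]
force: [-0.2, 0.5, -1.0]
grip_width: 0.0142
clock: 20.85
position: [0.5303, 0.1953, 0.1564]
tool_rot: [-3.142, 0.0, -2.989]
force: [-0.2, -0.4, 2.1]
grip_width: 0.0146
```

Seated: contact at z=0.1564, the same height as at the grasp. Releasing and rising. The fingers swing back as they open, so I open first while holding still.

```bash
python3 -m crank '{"travel":[[0,0,0],[0,0,0],[0,0,0],[0,0,0],[0,0,0],[0,0,0],[0,0,0],[0,0,0]],"rot":[[0,0,0],[0,0,0],[0,0,0],[0,0,0],[0,0,0],[0,0,0],[0,0,0],[0,0,0]]}' 1
python3 -m crank '{"travel":[[0,0,1],[0,0,3],[0,0,6],[0,0,9],[0,0,12],[0,0,14],[0,0,15],[0,0,15]],"rot":[[0,0,0],[0,0,0],[0,0,0],[0,0,0],[0,0,0],[0,0,0],[0,0,0],[0,0,0]]}'
python3 - <<'E'
from h import *
m=bot.camera_model("wrist");cv2.imwrite("pics/w8.png",bot.grab_frame("wrist")[:,:,::-1])
np.savez('w8.npz',**m)
cv2.imwrite("pics/scene8.png",bot.grab_frame("scene")[:,:,::-1])
a=cv2.imread('pics/w8.png')[110:220,270:380]; b=cv2.imread('pics/scene8.png')[110:290,180:480]
a=cv2.resize(a,None,fx=4,fy=4,interpolation=cv2.INTER_CUBIC)
b=cv2.resize(b,None,fx=2.6,fy=2.6,interpolation=cv2.INTER_CUBIC)
cv2.imwrite('pics/w8c.png',a);cv2.imwrite('pics/s8c.png',b)
E
```

```text
clock: 21.65
position: [0.5303, 0.1953, 0.1563]
tool_rot: [-3.142, 0.0, -2.989]
force: [0.4, 0.2, -0.6]
grip_width: 0.0856
clock: 22.45
position: [0.5306, 0.1955, 0.3076]
tool_rot: [3.141, 0.002, -2.989]
force: [0.9, -0.2, -0.6]
grip_width: 0.085
```

View pics/w8c.png

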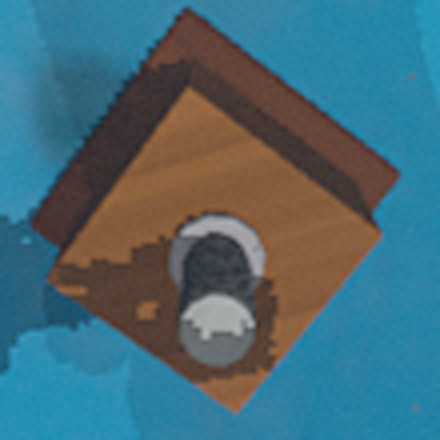

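View pics/s8c.png

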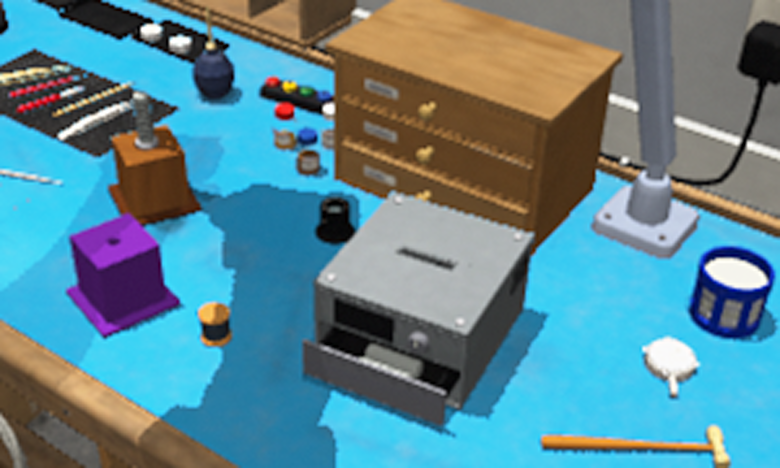

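The key is upright in the brown stand with its collar flat on the stand's top, and the view matches the one before the grasp. The drawer stands wide open. Nothing else has moved.

```bash
python3 -m crank '{"travel":[[0,0,0],[0,0,0],[0,0,0]],"rot":[[0,0,0],[0,0,0],[0,0,0]]}'; python3 -c "
from workcell import bot
print(bot.job_done())"
```

```text
clock: 22.85
position: [0.5302, 0.1953, 0.3057]
tool_rot: [-3.141, -0.001, -2.989]
force: [0.7, 0.3, -0.8]
grip_width: 0.0857
the job is handed in; nothing more can be done
None
```

The drawer is open, the key is back in its wooden stand, and the job was handed in at about 23 s of the 72 s allowed. No verdict was reported.

- **Finding the tab:** I put the key's rod through the middle of the slot and touched down at the expected depth. The first spot I probed was the tab: the force stayed near 4 N for the first couple of millimetres, then rose about 0.6–0.9 N per mm.
- **Opening the drawer:** The latch let go about 8–9 mm down. The highest force I read on the tester was 9.4 N, against the 20 N limit.
- **Returning the key:** It seated at the same tool height as when I picked it up (156.4 mm against 156.3 mm), and I then released it.

In the last pictures the key is upright with its collar flat on the stand. The drawer is wide open, judged by eye since I did not measure its opening. The bystanders look unmoved and the gripper is about 15 cm clear of everything.

No checks failed. The only disagreement was 1–3 mm between camera position estimates, which I settled with close-up wrist-camera views.

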